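Put the loose printer parts away in their fitted holders

TASK

Put the four loose printer parts into the grey holders made for them: the wide ribbon roll, the narrow ribbon roll and the platen roller each lying down between the walls of the saddle holder that fits its thickness and length, centred along it, and the gear flat between the four dowels of the square plate. Do not shift the red-capped paint marker that lies among them.

Things in the scene. Friction and masses are not known exactly. Their poses are not given: they have to be found in the camera images.
- wide_ribbon_center (a point): Wide ribbon roll: grey roll on a white core, lying on its side, the thickest of the rolls: 40 mm thick, 160 mm long over the core ends, of which the grey part is 112 mm. About 0.12 kg. Does not roll away. Origin at its centre, half-way up; own y along its length, z up.
- narrow_ribbon_center (a point): Narrow ribbon roll: all white, 28 mm thick, 120 mm long over the core ends, of which the thick part is 84 mm; plain white at both ends (no red cap). About 0.12 kg. Does not roll away. Origin at its centre, half-way up; own y along its length, z up.
- platen_roller_center (a point): Platen roller: thin black rubber roller, 22 mm thick over its middle 120 mm, with a thin shaft and a small drive gear at one end, 165 mm long in all. About 0.14 kg. Does not roll away. Origin at its centre, half-way up; own y along its length, z up.
- gear_center (a point): Spare gear: white toothed disc lying flat, 44 mm across, 15 mm high, about 0.012 kg. Origin at its centre, half-way up; z up.
- wide_holder_seat (a point): Fixed grey saddle holder for the wide ribbon roll: 6 mm base plate 66 x 130 mm. Near each end a pair of bright metal walls 16 mm long, 6 mm thick, tops 18 mm above the bench, 54 mm apart inside (7 mm play each side); sides open for 84 mm between the pairs, so fingers at the part's middle pass down. Point: where the part's centre rests, 26 mm above the bench; y along the holder, z up.
- narrow_holder_seat (a point): Fixed grey saddle holder for the narrow ribbon roll: 6 mm base plate 54 x 96 mm. Near each end a pair of bright metal walls 14 mm long, 6 mm thick, tops 18 mm above the bench, 42 mm apart inside (7 mm play each side); sides open for 58 mm between the pairs, so fingers at the part's middle pass down. Point: where the part's centre rests, 20 mm above the bench; y along the holder, z up. The shortest.
- roller_holder_seat (a point): Fixed grey saddle holder for the platen roller: 6 mm base plate 48 x 130 mm. Near each end a pair of bright metal walls 16 mm long, 6 mm thick, tops 18 mm above the bench, 36 mm apart inside (7 mm play each side); sides open for 84 mm between the pairs, so fingers at the part's middle pass down. Point: where the part's centre rests, 17 mm above the bench; y along the holder, z up. Narrowest channel.
- gear_holder_seat (a point): Fixed grey holder for the gear: flat plate 70 x 70 x 6 mm with four upright steel dowels 8 mm thick at the corners of a 52 mm square, tops 17 mm above the bench; the gear lies flat between them with about 10 mm play, fingers fit between the dowels on any side. Point: where the gear's centre rests, 13.5 mm above the bench; x and y along the plate's sides, z up.
- paint_marker_center (a point): Paint marker: white, thin, with a red cap at one end, 23 mm thick, 145 mm long, lying among the printer parts. Not a printer part: stays where it lies. Origin at its centre, half-way up; own y along its length.
There are look-alikes about, which are no part of the job. Leave any pink look-alike of the part that bears narrow_ribbon_center alone.

How it is judged (in metres and radians):
At the end, for the whole second after the job is handed in: Each printer part rests, released and still, on the plate of its own holder: centre within 13 mm of the middle from above and within 4 mm of seated height, tilt under 0.12 rad, rolls within 0.2 rad of the holder's length; the paint marker moved less than 20 mm (horizontal distance between wide_ribbon_center and wide_holder_seat below 0.013 m and z of wide_ribbon_center in the frame of wide_holder_seat between -0.004 and 0.004 m and angle between each of wide_ribbon_center, narrow_ribbon_center, platen_roller_center, gear_center's own z axis and vertical below 0.12 rad and linear speed of each of wide_ribbon, narrow_ribbon, platen_roller, gear below 0.02 m/s and angular speed of each of wide_ribbon, narrow_ribbon, platen_roller, gear below 0.2 rad/s and angle between the y axis of wide_ribbon_center and the y axis of wide_holder_seat, either way round below 0.2 rad and horizontal distance between narrow_ribbon_center and narrow_holder_seat below 0.013 m and z of narrow_ribbon_center in the frame of narrow_holder_seat between -0.004 and 0.004 m and angle between the y axis of narrow_ribbon_center and the y axis of narrow_holder_seat, either way round below 0.2 rad and horizontal distance between platen_roller_center and roller_holder_seat below 0.013 m and z of platen_roller_center in the frame of roller_holder_seat between -0.004 and 0.004 m and angle between the y axis of platen_roller_center and the y axis of roller_holder_seat, either way round below 0.2 rad and horizontal distance between gear_center and gear_holder_seat below 0.013 m and z of gear_center in the frame of gear_holder_seat between -0.004 and 0.004 m and distance of paint_marker_center from where it was at the start of the episode below 0.02 m); the robot touches nothing.
It fails at once if the paint marker is shifted by more than 20 mm (distance of paint_marker_center from where it was at the start of the episode above 0.02 m).
It also fails if it takes over 106 s, if anything falls off the work surface, if the arm or the gripper's body presses on something with over 40 N, if the wrist force passes 120 N, or if a joint passes its speed limit or range.

ROBOT

A 6-joint arm with a two-finger parallel gripper is mounted at the origin on the work surface; the furniture and walls round the work are solid. World frame = base frame: x ahead of the robot, y to its left, z up, the work surface at z = 0. Lengths are in m, angles in degrees, forces in N, time in s.
With the tool pointing down it reaches from about 0.25 to 0.725 m from the base axis. Payload 9.7 kg.
Tool frame: the origin (TCP) lies midway between the tips of the shut fingers; the grasp point (between the pads) lies 19 mm behind it; z points along the fingers, x is the direction in which the jaws open and shut, and the axes are right-handed (so a half turn about z gives the same grasp; the last joint's range is limited). The gripper opens to 85 mm and grips with 20 to 120 N. Pads are 22 mm wide; open, the fingers measure 114 mm over their backs; the gripper's body (76 mm by 85 mm) begins 54 mm behind the grasp point. The pads swing forward as they close: fully open they stand 13 mm farther back than shut.
Start: joints at [64.687, 4.979, 10.078, 95.1, 0, 90], TCP at [0.235, 0.497, 0.231] pointing down, gripper open.
Joint ranges: [-179.16, 179.16], [-48.56, 103.87], [-65.8, 70.77], [-126.05, 130.52], [-82.76, 87.17], [-180, 180]. Speed limits (degrees/s): [127.2, 127.2, 147.25, 180, 180, 180].

INTERFACE

Orientations are given as [roll, pitch, yaw] about the fixed x, y, z axes, in that order (R = Rz(yaw) Ry(pitch) Rx(roll)).
In Python, from workcell import sensors, camera, get_calibration, bot, recognise, place_of gives the robot as it stands. The module is installed in compiled form; this text tells all that it offers.
- The arm moves only by the tool send_rows, never from a script. Its argument "plan" is a list of rows, each a list of 3 entries, a list of its own where there are three numbers: the shift along the tool's x, y, z normalised to -1 to 1, where 1 is 0.3 m, then the turn, a rotation vector about the tool's x, y, z normalised to -1 to 1, where 1 is pi rad, then the closure, from -1 (fully open) to 1 (shut). In form: [[[x, y, z], [rx, ry, rz], claw], ...]. A call has 1 to 10 rows; each row is the pose to reach, as a shift and turn from the pose commanded when the call began, along the tool's axes at that moment, turning the shorter way round; what a row does not reach only later rows make up. A row lasts 1/10 s, in which the tool goes at most 50 mm and 8.59 degrees, less where a joint would pass 70% of its speed; a pose out of reach is approached as far as the arm can. A call with a number of a shift or a turn outside -1 to 1 is refused whole. A call with a gripper value outside its range is refused whole. The fingers move at their own pace and stop on an object; "force" is the grip in N (left out, the last holds). Time passes only in rows, so rows that repeat a pose let the fingers close. It gives the time, the measured TCP pose, the force and the opening at its end, in the units of the state.
- sensors.get_obs(): the state, without advancing time (a new reading comes with each control period).
- camera(name): name is "scene" or "side" or "wrist"; returns the picture (420x560x3 uint8, blue, green, red); there is no depth.
- get_calibration(name): a dict with "fx", "fy", "cx", "cy" (pixels), "R" (3x3) and "t" (3): a world point X has camera coordinates R X + t. Camera axes: x right, y down, z forward; pixel columns grow to the right and rows downward; lengths in m; the calibration is good to about 2 mm. A picture is of the moment at which its call begins: read the wrist's pose just before it. get_calibration takes no time and is no camera call; for the wrist camera it gives the pose at the moment of the call.
- bot.job_done(): hands the job in, once; it reports no verdict.
Trained networks look in the newest picture that a camera, given by its name, has taken for a name from the list of things; names that differ only in an ending like _2 or _b are one class to them, and where a whole thing is asked for, a point or a joint stands for the part that bears it (a point fixed in the world has none). Each returns a list of dicts, best first, with "p" (0 to 1); they miss things now and then, are a little off and sometimes report something else, mostly with a low value. They report only what shows in the picture. A call takes as long as a camera call. They do not tell look-alikes from the thing itself.
- recognise(label, camera): "point" ([column, row] in pixels, amid what is visible of it).
- place_of(label, camera): "point" ([column, row] in pixels: a listed point, or the origin of a listed thing).
The state is a dict: "time": time; "q": joint angles; "qd": joint speeds; "joint_efforts": joint torques, N m; "ee_pos": TCP position; "tcp_rot": TCP orientation; "wrist_force": force on the tool from outside, world axes, zero at the start; "torque": the same for the moment, N m; "opening": finger opening in m.
Only numpy, scipy, OpenCV 4.12 (cv2) and the standard library are available. Lean on these libraries where they do the work, as an engineer would, in place of code of your own. Each camera call takes 0.05 s, during which the arm holds its last target. There are 200 camera calls.

## Working session

There is one attempt and no reset: what is moved stays moved. The work goes in short steps, Python scripts to look and compute and a tool call to move; the robot and the scene stay as the last step left them, time stands still between calls to the robot, and variables do not carry over. Pictures are saved under pics/ and viewed, on a budget of 14 in all, crops included, one or two more only if the job needs it, and the job is handed in when it is done.

Besides the shell and the picture viewer there is one more tool, called as name(argument=value, ...) on one line, values as JSON. send_rows: Moves the arm, as the interface text tells. Scaled input: -1 to 1 covers 0.3 m each way for a shift and pi rad each way for a turn. Its arguments: {"type":"object","properties":{"plan":{"type":"array"},"force":{"type":"number"}},"required":["plan"]}

```bash
mkdir -p pics; python3 - <<'E'
from workcell import *
import cv2
o=sensors.get_obs();print(o)
for n in ("scene","side"):
    im=camera(n);cv2.imwrite(f"pics/{n}0.png",im)
    c=get_calibration(n);print(n,c)
    for l in ["wide_ribbon_center","narrow_ribbon_center","platen_roller_center","gear_center","wide_holder_seat","narrow_holder_seat","roller_holder_seat","gear_holder_seat","paint_marker_center"]:
        print(l,[(round(d["p"],2),[int(v) for v in d["point"]]) for d in place_of(l,n)][:4])
E
```

```text
{'time': 0.0, 'q': array([6.46858912e+01, 5.01268583e+00, 1.00327591e+01, 9.50993892e+01,
       2.92113199e-03, 8.99991229e+01]), 'qd': array([ 0.03865601,  0.09083069, -0.08933802, -0.08645024,  0.02815612,
        0.02935143]), 'joint_efforts': array([ 3.21927128e-04, -5.20387459e+01,  4.64804971e+01,  1.63634797e-02,
        8.87413398e-05, -1.70074480e-05]), 'ee_pos': array([0.23505501, 0.49697994, 0.23055268]), 'tcp_rot': array([-1.79997078e+02,  7.93158942e-02,  6.46867683e+01]), 'wrist_force': array([ 0.10696453,  0.32516368, -0.78702348]), 'torque': array([0.03386447, 0.04919224, 0.06254719]), 'opening': 0.08517127911783627}
scene {'fx': 458.3366817337837, 'fy': 458.3366817337837, 'cx': 283.62052240840933, 'cy': 215.99859221690008, 'R': array([[-0.76815801, -0.64016058, -0.01130068],
       [-0.45270139,  0.5555293 , -0.6974587 ],
       [ 0.45276343, -0.53064265, -0.71653587]]), 't': array([0.49792799, 0.15835747, 1.58466899])}
wide_ribbon_center [(0.85, [333, 199])]
narrow_ribbon_center [(0.76, [232, 329]), (0.75, [330, 232]), (0.51, [295, 223])]
platen_roller_center [(0.4
[... 216 characters left out ...]
{'fx': 490.93005280185236, 'fy': 490.93005280185236, 'cx': 283.48898408726217, 'cy': 202.71081448442732, 'R': array([[ 0.22386184, -0.97446835, -0.01724264],
       [-0.5236394 , -0.10533529, -0.84540302],
       [ 0.82200223,  0.1982824 , -0.53385057]]), 't': array([0.0606223 , 0.3038552 , 1.01111123])}
wide_ribbon_center [(0.48, [334, 182]), (0.26, [391, 233])]
narrow_ribbon_center [(0.64, [118, 218]), (0.47, [288, 218]), (0.42, [295, 240])]
platen_roller_center [(0.82, [388, 235])]
gear_center [(0.5, [322, 224])]
wide_holder_seat [(0.61, [334, 185])]
narrow_holder_seat [(0.77, [372, 189])]
roller_holder_seat [(0.97, [405, 195])]
gear_holder_seat []
paint_marker_center [(0.78, [423, 230])]
```

View pics/scene0.png

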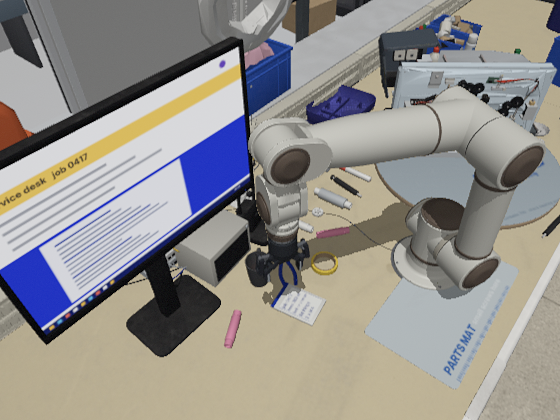

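View pics/side0.png

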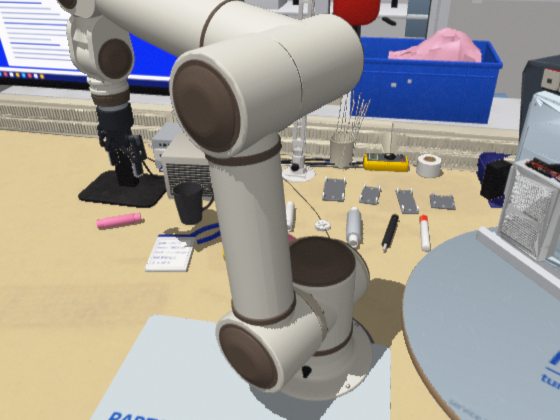

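The side view shows the row of parts: narrow roll (290,216), gear (322,225), wide roll (354,226), platen roller (390,232) and marker with red cap (424,232). Behind them are the holders: wide (334,188), narrow (370,194), roller (405,200) and gear plate (442,202). The pink look-alikes are at scene (232,329) and (332,232).

```bash
cat > h.py <<'E'
from workcell import *
import numpy as np, cv2
from scipy.spatial.transform import Rotation as Ro
def back(c,p,z):
    R=np.array(c["R"]);t=np.array(c["t"]);C=-R.T@t
    d=R.T@np.array([(p[0]-c["cx"])/c["fx"],(p[1]-c["cy"])/c["fy"],1.])
    return C+d*(z-C[2])/d[2]
def proj(c,X):
    v=np.array(c["R"])@np.array(X)+np.array(c["t"]);return [c["cx"]+c["fx"]*v[0]/v[2],c["cy"]+c["fy"]*v[1]/v[2]]
def toolrot():
    o=sensors.get_obs();return Ro.from_euler("xyz",o["tcp_rot"],degrees=True),o["ee_pos"]
E
python3 - <<'E'
from h import *
c=get_calibration("side")
for n,p,z in [("narrow",(290,216),.014),("gear",(322,225),.008),("wide",(354,226),.02),("platen",(390,232),.011),("marker",(424,232),.011),("wh",(334,188),.006),("nh",(370,194),.006),("rh",(405,200),.006),("gh",(442,202),.006)]:
    X=back(c,p,z);print(n,X.round(3),np.hypot(*X[:2]).round(3))
c=get_calibration("wrist");R,p=toolrot()
print("cam in tool",R.inv().apply(-np.array(c["R"]).T@c["t"]-p), "axes",(np.array(c["R"])@R.as_matrix()).round(3),c["fx"],c["cx"],c["cy"])
E
```

```text
narrow [0.455 0.147 0.014] 0.479
gear [0.438 0.052 0.008] 0.441
wide [ 0.433 -0.037  0.02 ] 0.435
platen [ 0.437 -0.135  0.011] 0.458
marker [ 0.456 -0.225  0.011] 0.508
wh [0.65  0.048 0.006] 0.652
nh [ 0.635 -0.066  0.006] 0.639
rh [ 0.621 -0.172  0.006] 0.644
gh [ 0.631 -0.28   0.006] 0.691
cam in tool [ 0.00046285 -0.08370114 -0.14224847] axes [[ 1.    -0.001 -0.   ]
 [ 0.001  0.945 -0.326]
 [ 0.     0.326  0.945]] 375.26336922297895 284.0009334625984 217.68987778356438
```

```bash
cat >> h.py <<'E'
def go(x,y,z,yaw,frm=None):
    "normalised shift and turn to the pose with tool down; frm=(xyz,rpy) if chained"
    if frm is None: R,p=toolrot()
    else: p,R=np.array(frm[0]),Ro.from_euler("xyz",frm[1],degrees=True)
    T=Ro.from_euler("xyz",[180,0,yaw],degrees=True)
    s=R.inv().apply(np.array([x,y,z])-p)/.3; r=(R.inv()*T).as_rotvec()/np.pi
    print("shift",s.round(4).tolist(),"turn",r.round(4).tolist(),"rows>=",int(np.ceil(max(np.linalg.norm(s)*6,np.linalg.norm(r)*180/8.59))))
E
python3 -c "
from h import *
go(.37,.24,.28,90)
go(.47,-.06,.28,90,((.37,.24,.28),(180,0,90)))"
```

```text
shift [-0.5828, 0.7729, -0.1624] turn [-0.0, 0.0, -0.1406] rows>= 6
shift [-1.0, 0.3333, 0.0] turn [0.0, 0.0, 0.0] rows>= 7
```

send_rows(plan=[[[-0.583,0.773,-0.162],[0,0,-0.1406],-1],[[-0.583,0.773,-0.162],[0,0,-0.1406],-1],[[-0.583,0.773,-0.162],[0,0,-0.1406],-1],[[-0.583,0.773,-0.162],[0,0,-0.1406],-1],[[-0.583,0.773,-0.162],[0,0,-0.1406],-1],[[-0.583,0.773,-0.162],[0,0,-0.1406],-1],[[-0.583,0.773,-0.162],[0,0,-0.1406],-1],[[-0.583,0.773,-0.162],[0,0,-0.1406],-1]])

```text
time: 1.8
ee_pos: [0.3706, 0.239, 0.2803]
tcp_rot: [180.0, -0.0, 89.8]
wrist_force: [-0.7, 0.3, -0.1]
opening: 0.0856
```

send_rows(plan=[[[-1,0.333,0],[0,0,0],-1],[[-1,0.333,0],[0,0,0],-1],[[-1,0.333,0],[0,0,0],-1],[[-1,0.333,0],[0,0,0],-1],[[-1,0.333,0],[0,0,0],-1],[[-1,0.333,0],[0,0,0],-1],[[-1,0.333,0],[0,0,0],-1],[[-1,0.333,0],[0,0,0],-1],[[-1,0.333,0],[0,0,0],-1]])

```text
time: 2.7
ee_pos: [0.4699, -0.0588, 0.2794]
tcp_rot: [-179.9, -0.0, 90.0]
wrist_force: [-0.1, -0.3, -0.2]
opening: 0.0852
```

```bash
python3 - <<'E'
from h import *
o=sensors.get_obs();print(o["time"],o["q"].round(1),o["ee_pos"].round(4),o["tcp_rot"].round(2))
c=get_calibration("wrist");im=camera("wrist");cv2.imwrite("pics/w1.png",im);np.save("c1.npy",c,allow_pickle=True)
Z=dict(wide_ribbon_center=.02,narrow_ribbon_center=.014,platen_roller_center=.011,gear_center=.0075,wide_holder_seat=.026,narrow_holder_seat=.02,roller_holder_seat=.017,gear_holder_seat=.0135,paint_marker_center=.0115)
for l,z in Z.items():
    for d in place_of(l,"wrist")[:3]: print(l,round(d["p"],2),np.round(d["point"]),back(c,d["point"],z).round(4)[:2])
E
```

```text
2.7 [ -7.1  -4.    6.4 100.5   0.   -7.2] [ 0.4699 -0.0588  0.2794] [-1.7994e+02 -3.0000e-02  9.0050e+01]
wide_ribbon_center 0.6 [304. 135.] [ 0.4329 -0.0377]
narrow_ribbon_center 0.9 [458.  26.] [0.3284 0.1111]
narrow_ribbon_center 0.55 [479. 156.] [0.456  0.1536]
platen_roller_center 0.64 [210. 140.] [ 0.4387 -0.1385]
gear_center 0.58 [384. 138.] [0.4375 0.0509]
wide_holder_seat 0.8 [374. 312.] [0.6437 0.0523]
narrow_holder_seat 0.66 [280. 306.] [ 0.64   -0.0634]
narrow_holder_seat 0.34 [107. 302.] [ 0.6347 -0.2755]
roller_holder_seat 0.56 [186. 290.] [ 0.6192 -0.1772]
gear_holder_seat 0.58 [108. 300.] [ 0.6361 -0.2771]
paint_marker_center 0.58 [135. 154.] [ 0.4538 -0.221 ]
paint_marker_center 0.4 [188. 291.] [ 0.6244 -0.1772]
```

View pics/w1.png

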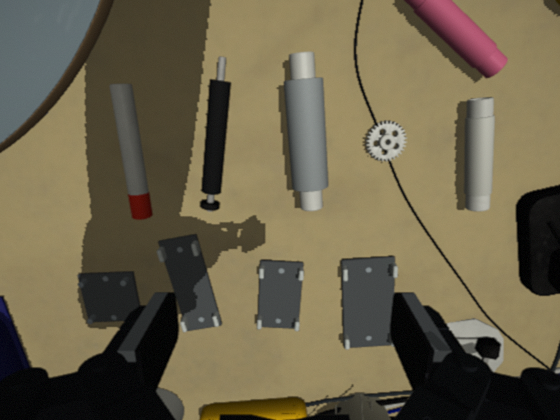

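The wrist view shows, top to bottom in world x: marker with red cap (131,152), black roller (216,135), wide roll (307,132), gear (386,141) and white narrow roll (480,154), plus one pink roll (458,35). The holders below are the gear plate (108,298), roller (189,284), narrow (280,295) and wide (370,302).
There are two narrow-roll candidates here, pink (458,35) and all-white without a cap (480,154). The white one fits. I'll measure and confirm in an enlarged crop.

```bash
python3 - <<'E'
from h import *
c=np.load("c1.npy",allow_pickle=True).item();im=cv2.imread("pics/w1.png")
def ends(n,a,b,z):
    A,B=back(c,a,z),back(c,b,z);d=B-A
    print(n,((A+B)/2).round(4)[:2],"len",np.linalg.norm(d).round(3),"dir",np.degrees(np.arctan2(d[1],d[0])).round(1))
ends("wide",(302,53),(312,209),.02);ends("narrow",(482,98),(478,210),.014);ends("platen",(222,58),(209,208),.011);ends("marker",(121,84),(141,219),.0115)
ov=im.copy()
for n,P in dict(wh=[(342,258),(395,256),(399,346),(346,348)],nh=[(259,261),(303,262),(298,329),(258,328)],rh=[(160,241),(196,236),(219,325),(184,331)],gh=[(80,273),(133,271),(141,322),(87,325)]).items():
    Q=np.array([back(c,p,.006)[:2] for p in P],np.float32)
    r=cv2.minAreaRect(Q);u=(Q[3]+Q[2]-Q[0]-Q[1])/2
    print(n,Q.mean(0).round(4),"size",np.round(r[1],3),"dir",np.degrees(np.arctan2(u[1],u[0])).round(1))
    cv2.polylines(ov,[np.array(P)],True,(0,255,0),1)
cv2.imwrite("pics/w1c.png",cv2.resize(ov[40:360,70:510],None,fx=1.8,fy=1.8,interpolation=cv2.INTER_CUBIC))
E
```

```text
wide [ 0.4338 -0.0338] len 0.162 dir 5.0
narrow [0.4563 0.1549] len 0.123 dir 7.7
platen [ 0.4367 -0.1327] len 0.16 dir -8.3
marker [ 0.4558 -0.225 ] len 0.147 dir 1.0
wh [0.6455 0.0521] size [0.135 0.07 ] dir 6.6
nh [ 0.6342 -0.0638] size [0.054 0.097] dir -2.4
rh [ 0.6188 -0.1752] size [0.128 0.047] dir 8.7
gh [ 0.6377 -0.2777] size [0.077 0.071] dir -1.2
```

View pics/w1c.png

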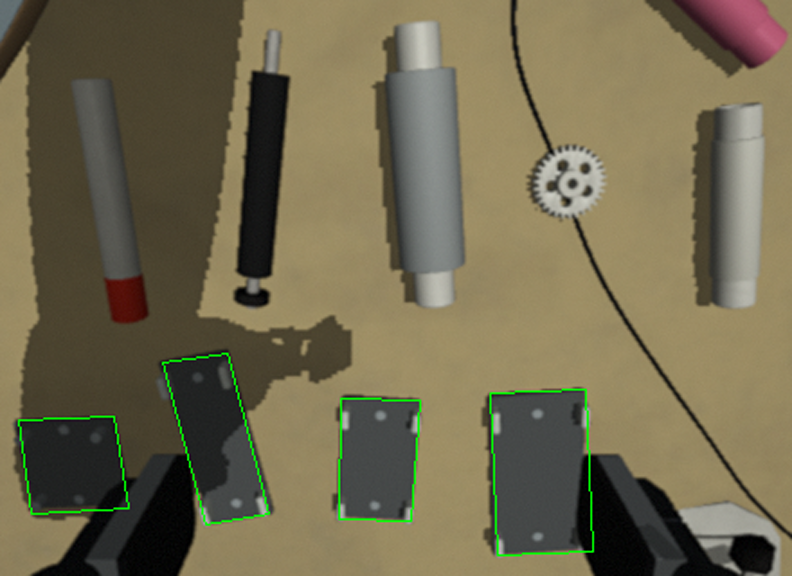

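The crop confirms it: the all-white, capless roll at w1 (480,154) is the narrow ribbon, and the measured sizes match the given ones to within a few mm. Next I check for overhead obstacles near the holders.

```bash
python3 - <<'E'
from h import *
a=camera("scene")[60:340,160:560];b=camera("side")[0:280,160:560]
cv2.imwrite("pics/m1.png",cv2.resize(np.hstack([a,b]),None,fx=1,fy=1))
print("wide grasp");go(.434,-.0345,.12,95);go(.434,-.0345,.003,95,((.434,-.0345,.12),(180,0,95)))
E
```

```text
wide grasp
shift [0.085, -0.1195, 0.5331] turn [0.0, -0.0, -0.0278] rows>= 4
shift [0.0, -0.0, 0.39] turn [0.0, 0.0, 0.0] rows>= 3
```

View pics/m1.png

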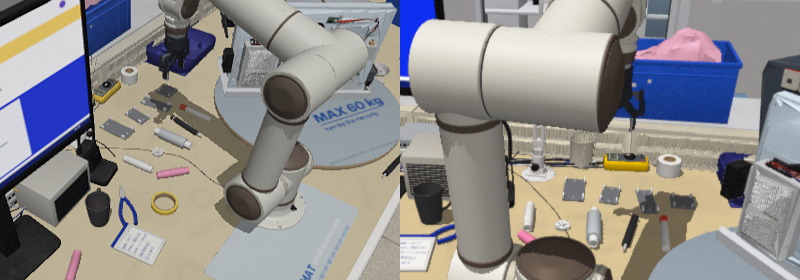

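The lamp stand and the wire cup sit behind and left of the holders, and the working area is clear. The marker is left of the black roller. I'll grasp the wide roll now.

send_rows(plan=[[[0.085,-0.12,0.533],[0,0,-0.028],-1],[[0.085,-0.12,0.533],[0,0,-0.028],-1],[[0.085,-0.12,0.533],[0,0,-0.028],-1],[[0.085,-0.12,0.533],[0,0,-0.028],-1],[[0.085,-0.12,0.533],[0,0,-0.028],-1],[[0.085,-0.12,0.7],[0,0,-0.028],-1],[[0.085,-0.12,0.82],[0,0,-0.028],-1],[[0.085,-0.12,0.9],[0,0,-0.028],-1],[[0.085,-0.12,0.921],[0,0,-0.028],-1],[[0.085,-0.12,0.921],[0,0,-0.028],-1]])

```text
time: 4.3
ee_pos: [0.4345, -0.0348, 0.0045]
tcp_rot: [180.0, 0.0, 95.0]
wrist_force: [0.8, -0.9, 1.0]
opening: 0.0851
```

send_rows(plan=[[[0,0,0],[0,0,0],1],[[0,0,0],[0,0,0],1],[[0,0,0],[0,0,0],1],[[0,0,0],[0,0,0],1],[[0,0,0],[0,0,0],1],[[0,0,0],[0,0,0],1],[[0,0,0],[0,0,0],1],[[0,0,0],[0,0,0],1],[[0,0,0],[0,0,0],1],[[0,0,0],[0,0,0],1]], force=40)

```text
time: 5.3
ee_pos: [0.4347, -0.0347, 0.0048]
tcp_rot: [179.9, 0.0, 95.0]
wrist_force: [-1.3, 0.1, 6.1]
opening: 0.0394
```

Gripped, with an opening of 39 mm. Now I lift it and carry it over the wide holder.

```bash
python3 -c "
from h import *
go(.555,.052,.12,96.6)"
```

```text
shift [0.2526, 0.4255, -0.3833] turn [0.0006, 0.0002, -0.0087] rows>= 4
```

send_rows(plan=[[[0,0,-0.15],[0,0,0],1],[[0,0,-0.3],[0,0,0],1],[[-0.1,0.1,-0.48],[0,0,-0.01],1],[[-0.22,0.34,-0.48],[0,0,-0.01],1],[[-0.22,0.34,-0.48],[0,0,-0.01],1],[[-0.22,0.34,-0.48],[0,0,-0.01],1],[[-0.22,0.34,-0.48],[0,0,-0.01],1]])

```text
time: 6.0
ee_pos: [0.5414, -0.0916, 0.1466]
tcp_rot: [-179.9, -0.0, 96.8]
wrist_force: [0.2, 0.5, -1.6]
opening: 0.0394
```

```bash
python3 - <<'E'
from h import *
o=sensors.get_obs();print(o["time"],o["ee_pos"].round(4),o["tcp_rot"].round(2),o["opening"])
c=get_calibration("wrist");im=camera("wrist");cv2.imwrite("pics/w2.png",im);np.save("c2.npy",c,allow_pickle=True)
for l,z in dict(wide_holder_seat=.026,roller_holder_seat=.017,gear_holder_seat=.0135).items():
    for d in place_of(l,"wrist")[:3]: print(l,round(d["p"],2),np.round(d["point"]),back(c,d["point"],z).round(4)[:2])
E
```

```text
6.0 [ 0.5414 -0.0916  0.1466] [-1.7988e+02 -4.0000e-02  9.6800e+01] 0.039368848746679445
wide_holder_seat 0.76 [438. 345.] [0.6448 0.0514]
roller_holder_seat 0.89 [168. 284.] [ 0.6193 -0.1768]
gear_holder_seat 0.67 [ 48. 286.] [ 0.6351 -0.2765]
```

View pics/w2.png

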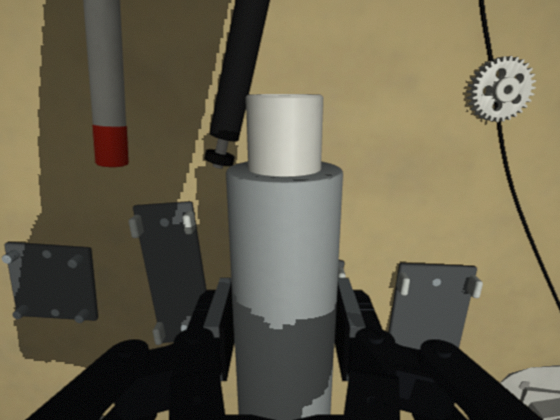

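The view shows the wide roll held straight in the jaws (285,260) and the wide holder at right, net point (438,345). The roller holder (168,284) and the gear plate (50,283) are fully visible.

```bash
python3 - <<'E'
from h import *
c=np.load("c2.npy",allow_pickle=True).item()
def e(n,a,b,z):
    A,B=back(c,a,z),back(c,b,z);d=B-A;print(n,((A+B)/2).round(4)[:2],"len",np.linalg.norm(d).round(4),"dir",np.degrees(np.arctan2(d[1],d[0])).round(1))
e("wh right",(476,267),(463,349),.006);e("wh left",(398,263),(389,330),.006);e("wh near",(398,263),(476,267),.006)
e("rh near",(133,206),(191,201),.006);e("rh left",(133,206),(157,336),.006)
e("gh near",(5,243),(92,247),.006);e("gh right",(92,247),(97,320),.006)
e("held core end near edge (z~.145+.014)",(249,97),(321,97),.162)
go(.645,.0515,.12,94);go(.645,.0515,.0115,94,((.645,.0515,.12),(180,0,94)))
E
```

```text
wh right [0.6198 0.0806] len 0.0823 dir 8.1
wh left [0.6159 0.0124] len 0.0657 dir 5.5
wh near [0.5812 0.042 ] len 0.0656 dir 93.6
rh near [ 0.5546 -0.1864] len 0.0462 dir 101.9
rh left [ 0.6194 -0.199 ] len 0.1216 dir 9.5
gh near [ 0.6012 -0.2778] len 0.0704 dir 93.9
gh right [ 0.6338 -0.2421] len 0.07 dir 1.0
held core end near edge (z~.145+.014) [ 0.461  -0.1007] len 0.0232 dir 96.8
shift [0.4299, 0.4024, 0.093] turn [0.0001, 0.0, 0.0159] rows>= 4
shift [0.0, -0.0, 0.3617] turn [0.0, 0.0, 0.0] rows>= 3
```

send_rows(plan=[[[0.43,0.402,0.05],[0,0,0.0044],1],[[0.43,0.402,0.05],[0,0,0.0044],1],[[0.43,0.402,0.05],[0,0,0.0044],1],[[0.43,0.402,0.05],[0,0,0.0044],1],[[0.43,0.402,0.15],[0,0,0.0044],1],[[0.43,0.402,0.25],[0,0,0.0044],1],[[0.43,0.402,0.33],[0,0,0.0044],1],[[0.43,0.402,0.35],[0,0,0.0044],1],[[0.43,0.402,0.35],[0,0,0.0044],1],[[0.43,0.402,0.35],[0,0,0.0044],1]])

```text
time: 7.2
ee_pos: [0.6462, 0.0511, 0.0445]
tcp_rot: [179.9, 0.0, 96.0]
wrist_force: [1.0, -0.3, -0.6]
opening: 0.0394
```

```bash
python3 - <<'E'
from h import *
o=sensors.get_obs();print(o["time"],o["ee_pos"].round(4),o["tcp_rot"].round(2),o["opening"])
go(.645,.0515,.0105,96)
E
```

```text
7.2 [0.6462 0.0511 0.0445] [179.87   0.    96.04] 0.039427600286652646
shift [0.0016, -0.0041, 0.1134] turn [0.0007, 0.0, 0.0002] rows>= 1
```

send_rows(plan=[[[0,-0.004,0.05],[0,0,0],1],[[0,-0.004,0.09],[0,0,0],1],[[0,-0.004,0.11],[0,0,0],1],[[0,-0.004,0.112],[0,0,0],1],[[0,-0.004,0.112],[0,0,0],1]])

```text
time: 7.7
ee_pos: [0.6441, 0.0509, 0.0104]
tcp_rot: [180.0, -0.0, 96.0]
wrist_force: [-8.7, -1.4, 14.0]
opening: 0.0399
```

send_rows(plan=[[[0,0,-0.003],[0,0,0],-1],[[0,0,-0.003],[0,0,0],-1],[[0,0,-0.003],[0,0,0],-1],[[0,0,-0.003],[0,0,0],-1],[[0,0,-0.003],[0,0,0],-1],[[0,0,-0.12],[0,0,0],-1],[[0,0,-0.28],[0,0,0],-1],[[0,0,-0.44],[0,0,0],-1],[[0,0,-0.55],[0,0,0],-1],[[0,0,-0.55],[0,0,0],-1]])

```text
time: 8.7
ee_pos: [0.6464, 0.0511, 0.1801]
tcp_rot: [179.5, 0.0, 96.0]
wrist_force: [-0.3, 0.7, 0.9]
opening: 0.0853
```

```bash
python3 - <<'E'
from h import *
go(.456,.140,.16,97)
E
```

```text
shift [0.3615, -0.6004, 0.0617] turn [0.0027, 0.0001, -0.0053] rows>= 5
```

```bash
python3 - <<'E'
from h import *
c=get_calibration("wrist");im=camera("wrist");cv2.imwrite("pics/w3.png",im);np.save("c3.npy",c,allow_pickle=True)
for l,z in dict(wide_ribbon_center=.026,wide_holder_seat=.026,narrow_holder_seat=.02).items():
    for d in place_of(l,"wrist")[:2]: print(l,round(d["p"],2),np.round(d["point"]),back(c,d["point"],z).round(4)[:2])
E
```

```text
wide_ribbon_center 0.91 [280. 190.] [0.6425 0.0479]
narrow_holder_seat 0.85 [144. 166.] [ 0.636  -0.0644]
```

View pics/w3.png

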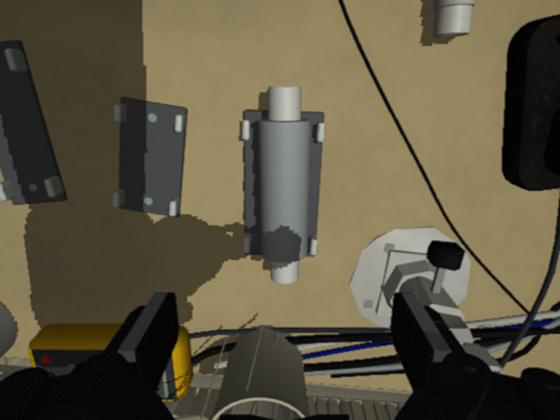

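send_rows(plan=[[[0.362,-0.65,0.06],[0,0,-0.005],-1],[[0.362,-0.65,0.06],[0,0,-0.005],-1],[[0.362,-0.65,0.06],[0,0,-0.005],-1],[[0.362,-0.65,0.06],[0,0,-0.005],-1],[[0.362,-0.65,0.06],[0,0,-0.005],-1],[[0.362,-0.65,0.06],[0,0,-0.005],-1],[[0.362,-0.65,0.06],[0,0,-0.005],-1]])

```text
time: 9.6
ee_pos: [0.4387, 0.1385, 0.1551]
tcp_rot: [-180.0, 0.0, 97.0]
wrist_force: [0.2, 0.6, -0.5]
opening: 0.0853
```

```bash
cat >> h.py <<'E'
def blob(im,c,X,z,mask,win=110,name=""):
    "minAreaRect of the mask blob nearest the expected world point, on the plane z"
    u,v=map(int,proj(c,[X[0],X[1],z]));m=np.zeros_like(mask)
    m[max(v-win,0):v+win,max(u-win,0):u+win]=mask[max(v-win,0):v+win,max(u-win,0):u+win]
    m=cv2.morphologyEx(m,cv2.MORPH_OPEN,np.ones((3,3),np.uint8))
    cs,_=cv2.findContours(m,cv2.RETR_EXTERNAL,cv2.CHAIN_APPROX_NONE)
    k=max(cs,key=cv2.contourArea)
    Q=np.array([back(c,p[0],z)[:2] for p in k],np.float32);r=cv2.minAreaRect(Q);b=cv2.boxPoints(r)
    e=[b[1]-b[0],b[2]-b[1]];d=max(e,key=np.linalg.norm);a=np.degrees(np.arctan2(d[1],d[0]));a=(a+90)%180-90
    print(name,"centre",np.round(r[0],4),"size",np.round(r[1],4),"dir",round(a,1),"px",(u,v));return r
E
python3 - <<'E'
from h import *
o=sensors.get_obs();print(o["time"],o["ee_pos"].round(4))
c=get_calibration("wrist");im=camera("wrist");cv2.imwrite("pics/w4.png",im);np.save("c4.npy",c,allow_pickle=True)
for l,z in dict(narrow_ribbon_center=.014,gear_center=.0075).items():
    for d in place_of(l,"wrist")[:2]: print(l,round(d["p"],2),np.round(d["point"]),back(c,d["point"],z).round(4)[:2])
hsv=cv2.cvtColor(im,cv2.COLOR_BGR2HSV)
m=((hsv[...,1]<45)&(hsv[...,2]>110)).astype(np.uint8)*255
blob(im,c,(.456,.154),.014,m,140,"narrow");blob(im,c,(.4375,.051),.012,m,60,"gear")
E
```

```text
9.6 [0.4387 0.1385 0.1551]
narrow_ribbon_center 0.86 [263.  44.] [0.3291 0.1104]
narrow_ribbon_center 0.69 [300. 221.] [0.4535 0.1538]
gear_center 0.87 [178. 187.] [0.4395 0.0542]
gear_center 0.48 [164. 404.] [0.6621 0.0467]
narrow centre [0.4575 0.1552] size [0.1274 0.0233] dir 8.6 px (300, 223)
gear centre [0.4388 0.0539] size [0.041  0.0398] dir 18.7 px (172, 185)
```

w3 shows the wide roll seated between both wall pairs of its holder: roll (284,183), walls at (247,130), (320,132), (248,247) and (312,247). The narrow holder is at (150,157).

```bash
python3 - <<'E'
from h import *
c=np.load("c3.npy",allow_pickle=True).item()
P=[(122,97),(187,106),(178,216),(113,208)]
Q=np.array([back(c,p,.006)[:2] for p in P],np.float32);u=(Q[3]+Q[2]-Q[0]-Q[1])/2
print("nh",Q.mean(0),cv2.minAreaRect(Q)[1],np.degrees(np.arctan2(u[1],u[0])))
go(.4562,.1545,.0012,98)
E
```

```text
nh [ 0.63341343 -0.06409225] (0.05720862001180649, 0.0976279079914093) -5.251533
shift [0.0481, 0.0616, 0.5138] turn [-0.0003, 0.0001, -0.0061] rows>= 4
```

send_rows(plan=[[[0.048,0.06,0.1],[0,0,-0.006],-1],[[0.048,0.06,0.2],[0,0,-0.006],-1],[[0.048,0.06,0.32],[0,0,-0.006],-1],[[0.048,0.06,0.42],[0,0,-0.006],-1],[[0.048,0.06,0.49],[0,0,-0.006],-1],[[0.048,0.06,0.508],[0,0,-0.006],-1],[[0.048,0.06,0.508],[0,0,-0.006],-1]])

```text
time: 10.45
ee_pos: [0.4552, 0.1544, 0.0029]
tcp_rot: [-179.9, 0.0, 98.0]
wrist_force: [0.4, -1.2, 0.4]
opening: 0.0857
```

send_rows(plan=[[[0,0,0],[0,0,0],1],[[0,0,0],[0,0,0],1],[[0,0,0],[0,0,0],1],[[0,0,0],[0,0,0],1],[[0,0,0],[0,0,0],1],[[0,0,0],[0,0,0],1],[[0,0,0],[0,0,0],1],[[0,0,0],[0,0,0],1],[[0,0,0],[0,0,0],1],[[0,0,0],[0,0,0],1]], force=40)

```text
time: 11.45
ee_pos: [0.4557, 0.1551, 0.0044]
tcp_rot: [179.9, -0.0, 98.0]
wrist_force: [-0.1, -0.3, 6.1]
opening: 0.0275
```

```bash
python3 -c "
from h import *
print(sensors.get_obs()['ee_pos'],sensors.get_obs()['opening'])
go(.456,.1545,.13,98)
p=sensors.get_obs()['ee_pos']
go(.635,-.064,.11,86,((p[0],p[1],.12),(180,0,98)))"
```

```text
[0.45574837 0.15507435 0.00438389] 0.02748521546011199
shift [-0.0019, 0.0011, -0.4187] turn [0.0004, -0.0001, 0.0002] rows>= 3
shift [-0.8063, 0.4901, 0.0333] turn [0.0, -0.0, 0.0667] rows>= 6
```

send_rows(plan=[[[0,0,-0.15],[0,0,0],1],[[0,0,-0.3],[0,0,0],1],[[-0.1,0.06,-0.38],[0,0,0.02],1],[[-0.8,0.486,-0.38],[0,0,0.067],1],[[-0.8,0.486,-0.38],[0,0,0.067],1],[[-0.8,0.486,-0.38],[0,0,0.067],1],[[-0.8,0.486,-0.38],[0,0,0.067],1],[[-0.8,0.486,-0.38],[0,0,0.067],1],[[-0.8,0.486,-0.38],[0,0,0.067],1],[[-0.8,0.486,-0.38],[0,0,0.067],1]])

```text
time: 12.45
ee_pos: [0.633, -0.0633, 0.1164]
tcp_rot: [-179.9, -0.0, 85.9]
wrist_force: [-0.3, 0.9, -0.2]
opening: 0.027
```

```bash
python3 -c "
from h import *
print(sensors.get_obs()['ee_pos'],sensors.get_obs()['opening'],sensors.get_obs()['tcp_rot'])
go(.635,-.064,.0104,86)"
```

```text
[ 0.63301387 -0.06325608  0.11635136] 0.026991385852025054 [-1.79879705e+02 -1.23704499e-02  8.58655858e+01]
shift [-0.0021, 0.0075, 0.3532] turn [-0.0007, -0.0001, -0.0007] rows>= 3
```

send_rows(plan=[[[-0.002,0.006,0.1],[0,0,0],1],[[-0.002,0.006,0.2],[0,0,0],1],[[-0.002,0.006,0.28],[0,0,0],1],[[-0.002,0.006,0.33],[0,0,0],1],[[-0.002,0.006,0.35],[0,0,0],1],[[-0.002,0.006,0.353],[0,0,0],1],[[-0.002,0.006,0.353],[0,0,0],1]])

```text
time: 13.15
ee_pos: [0.6354, -0.0629, 0.013]
tcp_rot: [179.9, 0.0, 86.0]
wrist_force: [0.1, 1.0, -1.5]
opening: 0.0274
```

send_rows(plan=[[[0,0,0.006],[0,0,0],1],[[0,0,0.009],[0,0,0],1],[[0,0,0.009],[0,0,0],1]])

```text
time: 13.45
ee_pos: [0.6356, -0.0632, 0.0104]
tcp_rot: [179.9, -0.0, 86.0]
wrist_force: [-1.7, 0.2, 4.8]
opening: 0.0276
```

send_rows(plan=[[[0,0,-0.002],[0,0,0],-1],[[0,0,-0.002],[0,0,0],-1],[[0,0,-0.002],[0,0,0],-1],[[0,0,-0.002],[0,0,0],-1],[[0,0,-0.002],[0,0,0],-1],[[0,0,-0.12],[0,0,0],-1],[[0,0,-0.28],[0,0,0],-1],[[0,0,-0.44],[0,0,0],-1],[[0,0,-0.52],[0,0,0],-1],[[0,0,-0.52],[0,0,0],-1]])

```text
time: 14.45
ee_pos: [0.6365, -0.0633, 0.1699]
tcp_rot: [179.6, 0.0, 86.0]
wrist_force: [1.1, 1.1, 0.3]
opening: 0.0854
```

```bash
python3 - <<'E'
from h import *
c=get_calibration("wrist");im=camera("wrist");cv2.imwrite("pics/w5.png",im);np.save("c5.npy",c,allow_pickle=True)
for l,z in dict(narrow_ribbon_center=.02,narrow_holder_seat=.02,roller_holder_seat=.017,gear_holder_seat=.0135,wide_ribbon_center=.026).items():
    for d in place_of(l,"wrist")[:2]: print(l,round(d["p"],2),np.round(d["point"]),back(c,d["point"],z).round(4)[:2])
go(.425,-.135,.16,82)
E
```

```text
narrow_ribbon_center 0.79 [285. 194.] [ 0.6351 -0.0618]
roller_holder_seat 0.64 [142. 184.] [ 0.6187 -0.1767]
gear_holder_seat 0.67 [ 32. 211.] [ 0.6368 -0.2749]
wide_ribbon_center 0.9 [428. 197.] [0.6435 0.0507]
shift [-0.2882, -0.679, 0.0127] turn [-0.0008, 0.0, 0.022] rows>= 5
```

View pics/w5.png

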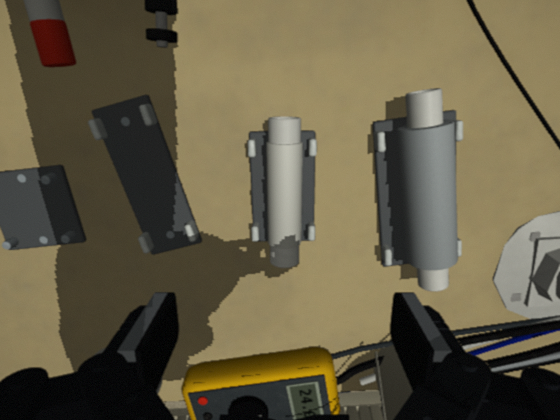

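w5 shows the narrow roll seated between its walls (285,190) and the wide roll still seated (428,190). The roller holder is at (146,176) and the gear plate at (35,207). Next is the platen roller.

send_rows(plan=[[[-0.288,-0.68,0.02],[0,0,0.022],-1],[[-0.288,-0.68,0.02],[0,0,0.022],-1],[[-0.288,-0.68,0.02],[0,0,0.022],-1],[[-0.288,-0.68,0.02],[0,0,0.022],-1],[[-0.288,-0.68,0.02],[0,0,0.022],-1],[[-0.288,-0.68,0.02],[0,0,0.022],-1],[[-0.288,-0.68,0.02],[0,0,0.022],-1]])

```text
time: 15.45
ee_pos: [0.4252, -0.1351, 0.1587]
tcp_rot: [180.0, -0.0, 82.0]
wrist_force: [0.1, -0.1, 0.0]
opening: 0.0854
```

```bash
python3 - <<'E'
from h import *
c=np.load("c5.npy",allow_pickle=True).item()
P=[(92,108),(150,95),(202,240),(150,255)]
Q=np.array([back(c,p,.006)[:2] for p in P],np.float32);u=(Q[3]+Q[2]-Q[0]-Q[1])/2
print("rh",Q.mean(0),cv2.minAreaRect(Q)[1],np.degrees(np.arctan2(u[1],u[0])))
o=sensors.get_obs();print(o["time"],o["ee_pos"].round(4))
c=get_calibration("wrist");im=camera("wrist");cv2.imwrite("pics/w6.png",im);np.save("c6.npy",c,allow_pickle=True)
for l,z in dict(platen_roller_center=.011,paint_marker_center=.0115).items():
    for d in place_of(l,"wrist")[:2]: print(l,round(d["p"],2),np.round(d["point"]),back(c,d["point"],z).round(4)[:2])
m=(im.max(2)<45).astype(np.uint8)*255
blob(im,c,(.437,-.133),.011,m,120,"platen")
cv2.imwrite("pics/w6m.png",np.hstack([im[:,100:460],cv2.cvtColor(m,cv2.COLOR_GRAY2BGR)[:,100:460]]))
E
```

```text
rh [ 0.61815864 -0.17351018] (0.13003849983215332, 0.04966619238257408) 9.989792
15.45 [ 0.4252 -0.1351  0.1587]
platen_roller_center 0.72 [288. 214.] [ 0.4388 -0.1334]
paint_marker_center 0.86 [185. 248.] [ 0.4568 -0.2229]
platen centre [ 0.4396 -0.133 ] size [0.0215 0.1251] dir -7.8 px (288, 211)
```

View pics/w6m.png

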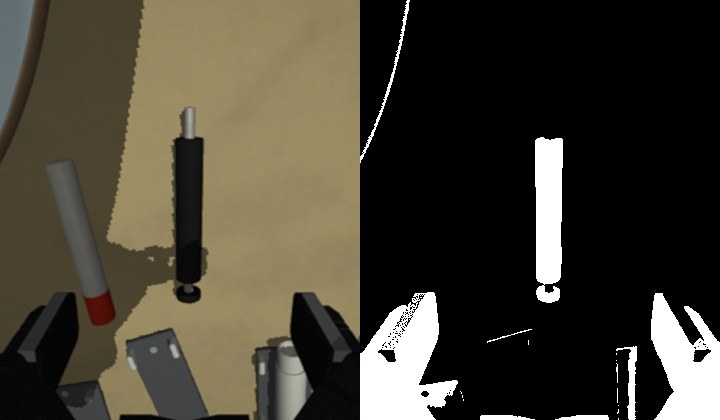

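The picture shows the platen roller along column 288 (rubber rows 138–283, drive gear at row 293) and the marker well to the left (180,248). The blob size of 21.5 × 125 mm fits.

```bash
python3 -c "
from h import *
go(.439,-.133,.001,82)"
```

```text
shift [0.0115, 0.0426, 0.5252] turn [-0.0002, -0.0, 0.0002] rows>= 4
```

send_rows(plan=[[[0.011,0.042,0.1],[0,0,0],-0.5],[[0.011,0.042,0.22],[0,0,0],-0.5],[[0.011,0.042,0.34],[0,0,0],-0.5],[[0.011,0.042,0.44],[0,0,0],-0.5],[[0.011,0.042,0.5],[0,0,0],-0.5],[[0.011,0.042,0.517],[0,0,0],-0.5],[[0.011,0.042,0.517],[0,0,0],-0.5],[[0.011,0.042,0.517],[0,0,0],-0.5]])

```text
time: 16.4
ee_pos: [0.4391, -0.1335, 0.0049]
tcp_rot: [179.9, 0.0, 82.0]
wrist_force: [-0.2, -0.9, 0.7]
opening: 0.0641
```

send_rows(plan=[[[0,0,0],[0,0,0],1],[[0,0,0],[0,0,0],1],[[0,0,0],[0,0,0],1],[[0,0,0],[0,0,0],1],[[0,0,0],[0,0,0],1],[[0,0,0],[0,0,0],1],[[0,0,0],[0,0,0],1],[[0,0,0],[0,0,0],1],[[0,0,0],[0,0,0],1],[[0,0,0],[0,0,0],1]], force=40)

```text
time: 17.4
ee_pos: [0.4387, -0.1336, 0.0047]
tcp_rot: [179.9, 0.0, 82.0]
wrist_force: [-0.1, 0.5, 7.1]
opening: 0.021
```

```bash
python3 -c "
from h import *
p=sensors.get_obs()['ee_pos'];print(p)
go(.6185,-.175,p[2]+.1,100)"
```

```text
[ 0.4387356  -0.13361195  0.00467304]
shift [-0.0532, 0.613, -0.3325] turn [0.0004, 0.0001, -0.1] rows>= 5
```

send_rows(plan=[[[0,0,-0.15],[0,0,0],1],[[0,0,-0.3],[0,0,0],1],[[-0.01,0.1,-0.36],[0,0,-0.02],1],[[-0.053,0.613,-0.36],[0,0,-0.1],1],[[-0.053,0.613,-0.36],[0,0,-0.1],1],[[-0.053,0.613,-0.36],[0,0,-0.1],1],[[-0.053,0.613,-0.36],[0,0,-0.1],1],[[-0.053,0.613,-0.36],[0,0,-0.1],1],[[-0.053,0.613,-0.36],[0,0,-0.1],1]])

```text
time: 18.3
ee_pos: [0.6173, -0.1746, 0.1117]
tcp_rot: [-179.9, -0.0, 100.0]
wrist_force: [0.2, 0.1, -1.7]
opening: 0.0214
```

```bash
python3 -c "
from h import *
print(sensors.get_obs()['ee_pos'],sensors.get_obs()['opening'],sensors.get_obs()['tcp_rot'])
go(.6187,-.175,.0107,100)"
```

```text
[ 0.61725428 -0.17460341  0.11172857] 0.021438279304187177 [-1.79944366e+02 -2.32106845e-02  9.99985648e+01]
shift [-0.0023, 0.0048, 0.3368] turn [-0.0003, -0.0001, -0.0] rows>= 3
```

send_rows(plan=[[[-0.004,0.003,0.1],[0,0,0],1],[[-0.004,0.003,0.2],[0,0,0],1],[[-0.004,0.003,0.28],[0,0,0],1],[[-0.004,0.003,0.32],[0,0,0],1],[[-0.004,0.003,0.337],[0,0,0],1],[[-0.004,0.003,0.342],[0,0,0],1],[[-0.004,0.003,0.342],[0,0,0],1],[[-0.004,0.003,0.342],[0,0,0],1]])

```text
time: 19.1
ee_pos: [0.6198, -0.176, 0.0107]
tcp_rot: [179.9, 0.0, 100.0]
wrist_force: [-1.4, 0.3, 1.9]
opening: 0.0213
```

send_rows(plan=[[[0,0,0],[0,0,0],-0.3],[[0,0,0],[0,0,0],-0.3],[[0,0,0],[0,0,0],-0.3],[[0,0,0],[0,0,0],-0.3],[[0,0,0],[0,0,0],-0.3],[[0,0,-0.12],[0,0,0],-0.3],[[0,0,-0.28],[0,0,0],-0.3],[[0,0,-0.44],[0,0,0],-1],[[0,0,-0.52],[0,0,0],-1],[[0,0,-0.52],[0,0,0],-1]])

```text
time: 20.1
ee_pos: [0.6209, -0.1763, 0.1703]
tcp_rot: [179.6, 0.2, 100.0]
wrist_force: [1.2, -0.5, 0.1]
opening: 0.0854
```

```bash
python3 - <<'E'
from h import *
c=get_calibration("wrist");im=camera("wrist");cv2.imwrite("pics/w7.png",im);np.save("c7.npy",c,allow_pickle=True)
for l,z in dict(platen_roller_center=.017,narrow_ribbon_center=.02,gear_holder_seat=.0135,paint_marker_center=.0115).items():
    for d in place_of(l,"wrist")[:2]: print(l,round(d["p"],2),np.round(d["point"]),back(c,d["point"],z).round(4)[:2])
go(.438,.053,.16,91)
E
```

```text
platen_roller_center 0.57 [284. 194.] [ 0.6195 -0.1766]
narrow_ribbon_center 0.67 [415. 235.] [ 0.6351 -0.0622]
gear_holder_seat 0.89 [156. 191.] [ 0.6368 -0.2807]
shift [0.8552, -0.4606, 0.0137] turn [-0.0008, -0.0003, 0.05] rows>= 6
```

View pics/w7.png

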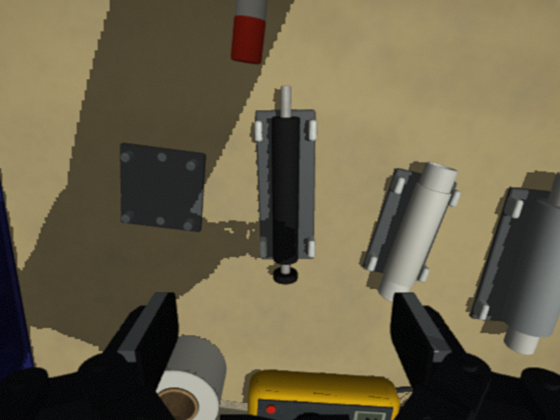

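w7 shows the platen roller seated between its walls (285,185). The gear plate is fully visible at (162,188), and the marker's red cap is undisturbed at (248,40).

```bash
python3 - <<'E'
from h import *
c=np.load("c7.npy",allow_pickle=True).item()
for P,z in (([(121,143),(206,153),(201,231),(121,224)],.006),([(126,157),(191,165),(188,225),(126,217)],.017)):
    Q=np.array([back(c,p,z)[:2] for p in P],np.float32);u=(Q[3]+Q[2]-Q[0]-Q[1])/2
    print("gh",Q.mean(0),cv2.minAreaRect(Q)[1],np.degrees(np.arctan2(u[1],u[0])))
go(.4388,.0535,.1,91)
E
```

```text
gh [ 0.63676596 -0.27783567] (0.0716363862156868, 0.06947475671768188) 2.1316168
gh [ 0.6360637 -0.278162 ] (0.05134618282318115, 0.05162288248538971) 2.299513
shift [0.8561, -0.4572, 0.2137] turn [-0.0008, -0.0003, 0.05] rows>= 6
```

send_rows(plan=[[[0.856,-0.457,0.1],[0,0,0.0444],-1],[[0.856,-0.457,0.1],[0,0,0.0444],-1],[[0.856,-0.457,0.1],[0,0,0.0444],-1],[[0.856,-0.457,0.1],[0,0,0.0444],-1],[[0.856,-0.457,0.1],[0,0,0.0444],-1],[[0.856,-0.457,0.1],[0,0,0.0444],-1],[[0.856,-0.457,0.1],[0,0,0.0444],-1],[[0.856,-0.457,0.22],[0,0,0.0444],-1],[[0.856,-0.457,0.28],[0,0,0.0444],-1],[[0.856,-0.457,0.28],[0,0,0.0444],-1]])

```text
time: 21.35
ee_pos: [0.4378, 0.0528, 0.0781]
tcp_rot: [-179.7, 0.0, 92.0]
wrist_force: [0.4, -1.0, 0.1]
opening: 0.0855
```

```bash
python3 - <<'E'
from h import *
c=get_calibration("wrist");im=camera("wrist")
for d in place_of("gear_center","wrist")[:2]: print(round(d["p"],2),np.round(d["point"]),back(c,d["point"],.0075).round(4)[:2])
hsv=cv2.cvtColor(im,cv2.COLOR_BGR2HSV);m=((hsv[...,1]<45)&(hsv[...,2]>110)).astype(np.uint8)*255
blob(im,c,(.4385,.0535),.014,m,70,"gear");go(.4388,.0535,.000,92)
E
```

```text
0.83 [284. 237.] [0.4399 0.053 ]
gear centre [0.4353 0.0529] size [0.0417 0.0343] dir 84.8 px (284, 239)
shift [0.0019, -0.0019, 0.2706] turn [-0.0003, 0.0001, -0.0] rows>= 2
```

send_rows(plan=[[[0.001,0.002,0.1],[0,0,0],-1],[[0.001,0.002,0.2],[0,0,0],-1],[[0.001,0.002,0.255],[0,0,0],-1],[[0.001,0.002,0.263],[0,0,0],-1],[[0.001,0.002,0.263],[0,0,0],-1]])

```text
time: 21.95
ee_pos: [0.4408, 0.0535, 0.0033]
tcp_rot: [180.0, -0.0, 92.0]
wrist_force: [0.0, 0.4, 0.3]
opening: 0.0854
```

send_rows(plan=[[[0,0,0],[0,0,0],1],[[0,0,0],[0,0,0],1],[[0,0,0],[0,0,0],1],[[0,0,0],[0,0,0],1],[[0,0,0],[0,0,0],1],[[0,0,0],[0,0,0],1],[[0,0,0],[0,0,0],1],[[0,0,0],[0,0,0],1],[[0,0,0],[0,0,0],1]], force=20)

```text
time: 22.85
ee_pos: [0.4408, 0.0537, 0.0035]
tcp_rot: [179.9, -0.0, 92.0]
wrist_force: [-0.3, 0.3, 6.0]
opening: 0.0423
```

```bash
python3 -c "
from h import *
o=sensors.get_obs();p=o['ee_pos'];print(p,o['opening'],o['wrist_force'])
go(.5375,-.112,p[2]+.1,92);go(.6364,-.278,p[2]+.1,92,((.5375,-.112,p[2]+.1),(180,0,92)))"
```

```text
[0.44080133 0.05366726 0.00345465] 0.04229590912537786 [-0.25141272  0.28694066  6.02867664]
shift [-0.5632, 0.3033, -0.3329] turn [0.0005, -0.0, 0.0001] rows>= 5
shift [-0.5645, 0.3102, 0.0] turn [0.0, 0.0, 0.0] rows>= 4
```

send_rows(plan=[[[0,0,-0.12],[0,0,0],1],[[0,0,-0.25],[0,0,0],1],[[0,0,-0.35],[0,0,0],1],[[-0.563,0.303,-0.35],[0,0,0],1],[[-0.563,0.303,-0.35],[0,0,0],1],[[-0.563,0.303,-0.35],[0,0,0],1],[[-0.563,0.303,-0.35],[0,0,0],1],[[-0.563,0.303,-0.35],[0,0,0],1]])

```text
time: 23.65
ee_pos: [0.5386, -0.1158, 0.1068]
tcp_rot: [180.0, 0.0, 91.8]
wrist_force: [-0.9, 1.2, -0.8]
opening: 0.0425
```

send_rows(plan=[[[-0.565,0.315,0],[0,0,0],1],[[-0.565,0.315,0],[0,0,0],1],[[-0.565,0.315,0],[0,0,0],1],[[-0.565,0.315,0],[0,0,0],1],[[-0.565,0.315,0],[0,0,0],1],[[-0.565,0.315,0],[0,0,0],1]])

```text
time: 24.25
ee_pos: [0.6372, -0.2782, 0.1063]
tcp_rot: [-179.9, -0.1, 92.0]
wrist_force: [-0.8, 0.6, 0.1]
opening: 0.0424
```

```bash
python3 -c "
from h import *
o=sensors.get_obs();print(o['time'],o['ee_pos'],o['opening'],o['tcp_rot'])
cv2.imwrite('pics/w8.png',camera('wrist'))
go(.638,-.278,.0095,92)"
```

```text
24.25 [ 0.63715582 -0.278222    0.10631228] 0.04238415929497989 [-1.79904502e+02 -6.09692516e-02  9.19562441e+01]
shift [-0.0022, 0.0033, 0.3255] turn [-0.0003, -0.0002, 0.0001] rows>= 2
```

View pics/w8.png

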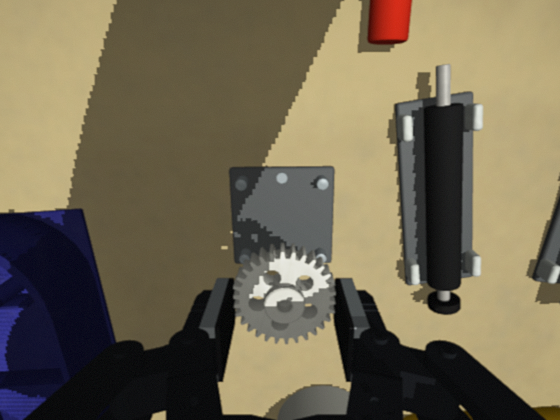

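The gear is held level between the fingers (285,295) above its plate (283,215), and the fingers are aligned with the plate's sides. Lowering it now.

send_rows(plan=[[[-0.002,0.001,0.1],[0,0,0],1],[[-0.002,0.001,0.2],[0,0,0],1],[[-0.002,0.001,0.28],[0,0,0],1],[[-0.002,0.001,0.31],[0,0,0],1],[[-0.002,0.001,0.32],[0,0,0],1],[[-0.002,0.001,0.323],[0,0,0],1],[[-0.002,0.001,0.323],[0,0,0],1]])

```text
time: 25.0
ee_pos: [0.6384, -0.2787, 0.0123]
tcp_rot: [179.9, 0.1, 92.0]
wrist_force: [-0.8, -1.3, -0.1]
opening: 0.042
```

send_rows(plan=[[[0,0,0.005],[0,0,0],1],[[0,0,0.009],[0,0,0],1],[[0,0,0.009],[0,0,0],1],[[0,0,0.009],[0,0,0],1]])

```text
time: 25.4
ee_pos: [0.6383, -0.2789, 0.0095]
tcp_rot: [179.9, 0.0, 92.0]
wrist_force: [-1.2, 1.4, 7.4]
opening: 0.0422
```

send_rows(plan=[[[0,0,0],[0,0,0],-0.6],[[0,0,0],[0,0,0],-0.6],[[0,0,0],[0,0,0],-0.6],[[0,0,0],[0,0,0],-0.6],[[0,0,0],[0,0,0],-0.6],[[0,0,-0.1],[0,0,0],-0.6],[[0,0,-0.22],[0,0,0],-0.6],[[0,0,-0.38],[0,0,0],-0.6],[[0,0,-0.6],[0,0,0],-1],[[0,0,-0.6],[0,0,0],-1]])

```text
time: 26.4
ee_pos: [0.6388, -0.2792, 0.1944]
tcp_rot: [179.6, 0.2, 92.0]
wrist_force: [1.3, -0.9, 1.2]
opening: 0.0855
```

send_rows(plan=[[[0.55,-0.35,-0.3],[0,0,0],-1],[[0.55,-0.35,-0.3],[0,0,0],-1],[[0.55,-0.35,-0.3],[0,0,0],-1],[[0.55,-0.35,-0.3],[0,0,0],-1],[[0.55,-0.35,-0.3],[0,0,0],-1],[[0.55,-0.35,-0.3],[0,0,0],-1],[[0.55,-0.35,-0.3],[0,0,0],-1]])

```text
time: 27.1
ee_pos: [0.5274, -0.1178, 0.2773]
tcp_rot: [180.0, 0.0, 92.0]
wrist_force: [0.2, -0.4, 0.7]
opening: 0.0857
```

```bash
python3 - <<'E'
from h import *
o=sensors.get_obs();print(o["time"],o["ee_pos"].round(4))
c=get_calibration("wrist");im=camera("wrist");cv2.imwrite("pics/w9.png",im)
for l,z in dict(platen_roller_center=.017,narrow_ribbon_center=.02,gear_center=.0135,wide_ribbon_center=.026,paint_marker_center=.0115).items():
    for d in place_of(l,"wrist")[:2]: print(l,round(d["p"],2),np.round(d["point"]),back(c,d["point"],z).round(4)[:2])
E
```

```text
27.1 [ 0.5274 -0.1178  0.2773]
platen_roller_center 0.82 [230. 246.] [ 0.6199 -0.1769]
narrow_ribbon_center 0.88 [328. 263.] [ 0.6362 -0.0618]
narrow_ribbon_center 0.53 [183.  95.] [ 0.4541 -0.2224]
gear_center 0.67 [145. 254.] [ 0.6347 -0.2779]
wide_ribbon_center 0.71 [422. 274.] [0.643 0.048]
paint_marker_center 0.75 [182.  95.] [ 0.4541 -0.2255]
paint_marker_center 0.74 [145. 255.] [ 0.6378 -0.2793]
```

View pics/w9.png

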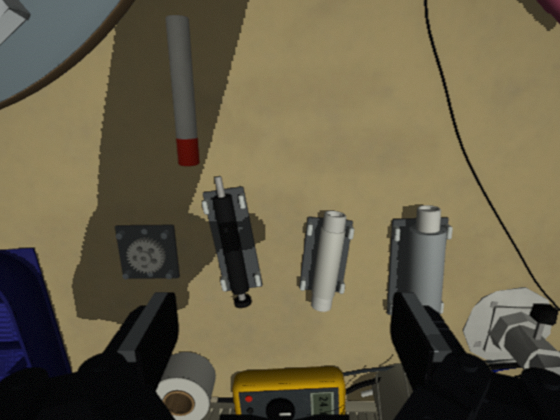

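The final view shows the gear between the dowels (146,256), the roller (232,245), narrow roll (327,258) and wide roll (425,262) in their holders. The marker is unmoved. Handing in.

```bash
python3 -c "
from workcell import *
print(bot.job_done())"
```

```text
the job is handed in; nothing more can be done
None
```

All four printer parts are in their own holders, and I handed the job in at about 27 s of the 106 s allowed. The hand-in gives no verdict, so the result rests on my last check.

That check was one wrist picture taken with the arm clear at 0.28 m. These are the horizontal distances between each part and its seat, by the network's estimates:

| Part | Distance from seat | Limit |
|---|---|---|
| Wide ribbon roll | about 4 mm | 13 mm |
| Narrow ribbon roll | about 2.5 mm | 13 mm |
| Platen roller | about 2 mm | 13 mm |
| Gear | about 2 mm | 13 mm |

- **Seating:** In each case the fingers went down to the expected seated height and met light contact, the most being 14 N for the wide roll. Tilt and final height were only judged by eye in the pictures.
- **Paint marker:** It read (0.454, -0.2255), against (0.456, -0.225) measured by hand at the start and (0.454, -0.221) from the network. That is within measuring error, and I never touched it.
- **Pink rolls:** I left them alone.
- **Disagreements:** The network also put low-confidence narrow-roll and marker labels on the marker and gear plate. The pictures showed these were wrong, so I ignored them. My different readings of the holder positions varied by up to about 7 mm, the most being in how far out the narrow holder sat.

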